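Unclip and open a panel transit case on a sloping stand

TASK

Open the small wooden case on the sloping stand: flip both spring clips right off the lid while the lid stays in place, then lift the lid off by its handle and lay it flat, handle up, roughly in the middle of the grey felt pad, setting it down gently rather than dropping it. Leave both clips open and do not disturb the jar or the brush.

Things in the scene. Friction and masses are not known exactly. Their poses are not given: they have to be found in the camera images.
- case: Open plywood case fixed on a sloping stand, 150 (x) by 190 (y) by 50 mm high (z), walls 8 mm. Origin: centre of its underside, 78 mm above the desk. Its frame is tilted with it: z is square to the mouth and leans 25 degrees from vertical towards the robot's side, x runs up the slope away from the robot, y across it to the left. Place and yaw vary; it may stand left or right of the pad.
- lid: Loose plywood lid, about 0.25 kg, lying on the case's rim: plate 150 x 190 x 8 mm, axes parallel to the case's while closed. Origin: centre of the plate's underside, 50 mm above the case's underside. Below the plate an 8 mm deep block sits in the case's mouth with about 3 mm play (none towards the low side): lift square to the lid over 10 mm first. On the pad the lid rests on this block.
- lid_handle (a point): Centre of the lid's handle, an upright wooden bar in the middle of the lid: 64 mm long across the slope (lid y), 16 mm thick (lid x), 34 mm tall (lid z). This point is 17 mm above the lid's upper face; the axes are the lid's. When the lid lies flat on the pad this point is 39 mm above the desk.
- clip_left (a joint): Angle (rad) of the steel spring clip on the case's left (+y) side: 0 = shut, lip hooked 13 mm over the lid's edge; 2.0 = swung fully out and down, open. Hinge parallel to the case's x at case x 0, y +100, z 20 mm. The spring is over-centre: below 0.6 rad it snaps back shut, beyond it snaps open by itself and stays. It takes about 5 N at the tab, pushed outwards.
- clip_right (a joint): The same clip mirrored on the case's right (-y) side; hinge at case y -100, z 20 mm. 0 = shut, 2.0 = fully open, over-centre at 0.6 rad, about 5 N.
- clip_left_tab (a point): Centre of the left clip's thumb tab, 62 mm from its hinge: a steel plate 42 mm long (case x), 4 mm thick (case y), standing up to 34 mm above the lid's upper face when shut. At its foot the clip's lip (top 6.5 mm above the lid) reaches 17 mm inwards from the tab. Some 64 mm of lid is free between tab and handle end: push the tab outwards from there.
- clip_right_tab (a point): The same point on the right clip's tab, mirrored: pushed outwards to the right (case -y).
- pad_top (a point): Centre of the upper face of the grey felt pad, 200 (x) by 240 (y) by 6 mm thick, fixed flat on the desk beside the stand, left or right of it; axes along its sides, z up.
- jar: Bystander: closed glass jar, 64 mm across, 95 mm tall, beyond the work; origin at the centre of its underside.
- brush: Bystander: a flat brush 200 mm long, 42 mm wide, 20 mm thick, lying on the desk between robot and case, along its own x axis; origin under its middle.
Not all that is in view belongs to the job. Leave any purple or turquoise look-alike of the lid alone.

How it is judged:
On the way, in this order (a step that is already met when the one before it is completed fails the run):
1. both clips flipped open while the lid still lies on the case (value of joint each of clip_left, clip_right above 1.4 rad and distance of lid_handle from where it was at the start of the episode below 0.02 m), for 0.2 s.
2. the lid is lifted clear of the case (z of lid_handle in the frame of case above 0.105 m), for 0.1 s.
At the end, for the whole second after the job is handed in: The lid lies flat (within 0.1 rad) on the felt pad, handle up, its handle's centre within 50 mm of the pad's centre sideways and 32 to 46 mm above the desk, released and at rest; both clips are open beyond 1.4 rad (horizontal distance between lid_handle and pad_top below 0.05 m and height (world z) of lid_handle between 0.032 and 0.046 m and angle between lid_handle's own z axis and vertical below 0.1 rad and value of joint each of clip_left, clip_right above 1.4 rad and contact force between lid and the fingers below 0.1 N and linear speed of lid below 0.03 m/s); the robot touches nothing.
It fails at once if the lid is dropped or slammed down: faster than 0.7 m/s within about 20 mm of the pad's level (height (world z) of lid_handle below 0.06 m and linear speed of lid above 0.7 m/s).
It fails at once if the jar is moved more than 30 mm (distance of jar from where it was at the start of the episode above 0.03 m).
It fails at once if the brush is moved more than 30 mm (distance of brush from where it was at the start of the episode above 0.03 m).
It also fails if it takes over 59 s, if anything falls off the work surface, if the arm or the gripper's body presses on something with over 40 N, if the wrist force passes 120 N, or if a joint passes its speed limit or range.

ROBOT

A 7-joint arm with a two-finger parallel gripper is mounted at the origin on the work surface. World frame = base frame: x ahead of the robot, y to its left, z up, the work surface at z = 0. Lengths are in m, angles in rad, forces in N, time in s.
With the tool pointing down it reaches from about 0.4 to 0.75 m from the base axis. Payload 19.5 kg.
Tool frame: the origin (TCP) lies at the very end of the fingers, on their centre line; the grasp point (between the pads) lies 19 mm behind it; z points along the fingers, x is the direction in which the jaws open and shut, and the axes are right-handed (so a half turn about z gives the same grasp; the last joint's range is limited). The gripper opens to 85 mm and grips with 20 to 120 N. Pads are 22 mm wide; open, the fingers measure 114 mm over their backs; the gripper's body (76 mm by 85 mm) begins 54 mm behind the grasp point. The pads swing forward as they close: fully open they stand 13 mm farther back than shut.
Start: joints at [1.059, 0.707, -0.028, 1.485, 0.022, 0.951, -0.075], TCP at [0.26, -0.513, 0.231] pointing down, gripper open.
Joint ranges: [-2.71, 2.71], [-0.32, 2.16], [-1.57, 1.52], [0, 2.45], [-1.46, 4.6], [0, 2.02], [-2.83, 2.83]. Speed limits (rad/s): [1.89, 1.89, 2.57, 2.57, 3.01, 3.01, 3.01].

INTERFACE

Orientations are given as a unit quaternion [x, y, z, w].
In Python, from workcell import arm gives the robot as it stands.
- The arm moves only by the tool jog_arm, never from a script. Its argument "steps" is a list of rows, each a list of 3 entries, a list of its own where there are three numbers: the gripper's target within -1 to 1 (fully open at 1, half-way at 0, shut at -1), then the shift along the tool's x, y, z each as a share of 0.15 m, from -1 to 1, then the turn about the tool's z as a share of 120 degrees, from -1 to 1. A call has 1 to 5 rows; each row shifts and turns the commanded pose from where the row before left it, along the tool's axes as they then stand; what a row does not reach is not made up. A row lasts 1/10 s, in which the tool goes at most 50 mm and 8.59 degrees, less where a joint would pass 70% of its speed; a pose out of reach is approached as far as the arm can. A call with a number of a shift or a turn outside -1 to 1 is refused whole. A call with a gripper value outside its range is refused whole. The fingers move at their own pace and stop on an object; "squeeze" is the grip in N (left out, the last holds). Time passes only in rows, so rows that do not move let the fingers close. It gives the time, the measured TCP pose, the force and the opening at its end, in the units of the state.
- arm.get_state(): the state, without advancing time (a new reading comes with each control period).
- arm.grab_frame(name): name is "scene" or "top" or "wrist"; returns the picture (420x560x3 uint8, red, green, blue); there is no depth.
- arm.calibration(name): a dict with "vfov" (degrees; the focal length in pixels is half the picture's height over the tangent of half this angle, whatever the lens; pixels are square), "cx", "cy" (the principal point, pixels), "position" and "orientation" of the camera in the world. Camera axes: x right, y down, z forward; pixel columns grow to the right and rows downward; lengths in m; the calibration is good to about 2 mm. A picture is of the moment at which its call begins: read the wrist's pose just before it. calibration takes no time and is no camera call; for the wrist camera it gives the pose at the moment of the call.
- arm.finish_job(): hands the job in, once; it reports no verdict.
Trained networks look in the newest picture that a camera, given by its name, has taken for a name from the list of things; names that differ only in an ending like _2 or _b are one class to them, and where a whole thing is asked for, a point or a joint stands for the part that bears it (a point fixed in the world has none). Each returns a list of dicts, best first, with "score" (0 to 1); they miss things now and then, are a little off and sometimes report something else, mostly with a low value. They report only what shows in the picture. A call takes as long as a camera call. They do not tell look-alikes from the thing itself.
- arm.find_in(camera, thing): "at" ([x, y, z] in m, in world coordinates, good to about 4 mm: the middle of the surface that is visible of it).
- arm.cut_out(camera, thing): "mask" (420x560 bool, what is visible of it).
- arm.place_of(camera, thing): "at" ([x, y, z] in m, in world coordinates, good to about 4 mm: a listed point, or the origin of a listed thing).
The state is a dict: "time_s": time; "joints": joint angles; "joint_velocities": joint speeds; "tau": joint torques, N m; "eef_pos": TCP position; "ee_rot": TCP orientation; "wrist_force": force on the tool from outside, world axes, zero at the start; "torque": the same for the moment, N m; "width": opening from 0.0 (shut) to 1.0 (fully open).
Only numpy, scipy, OpenCV 4.12 (cv2) and the standard library are available. Lean on these libraries where they do the work, as an engineer would, in place of code of your own. Each camera call takes 0.05 s, during which the arm holds its last target.

## Working session

There is one attempt and no reset: what is moved stays moved. The work goes in short steps, Python scripts to look and compute and a tool call to move; the robot and the scene stay as the last step left them, time stands still between calls to the robot, and variables do not carry over. Pictures are saved under pics/ and viewed, and the job is handed in when it is done.

Besides the shell and the picture viewer there is one more tool, called after "Request:" by a JSON object that holds its "op" and its "data". jog_arm: Moves the arm, as the interface text tells. Shift numbers are shares of 0.15 m and turn numbers shares of 120 degrees, none past 1 either way. Its arguments: {"type":"object","properties":{"steps":{"type":"array"},"squeeze":{"type":"number"}},"required":["steps"]}

```bash
mkdir -p pics; ls
python3 - <<'E'
from workcell import arm
import cv2,json
s=arm.get_state()
for k,v in s.items(): print(k,v)
for c in ["scene","top","wrist"]:
    print(c,arm.calibration(c))
    im=arm.grab_frame(c); cv2.imwrite(f"pics/{c}0.png",im[:,:,::-1])
E
```

```text
pics
time_s 0.0
joints [ 1.05930537  0.70710288 -0.02766412  1.48495005  0.02194229  0.95090032
 -0.07548128]
joint_velocities [ 0.00019348 -0.00015202 -0.00017706  0.0003341  -0.00171755  0.00016763
 -0.00096505]
tau [ 1.70561558e-03 -8.83213449e+01  1.23493809e+00 -2.36170328e+01
  1.69644639e-02  6.44554864e-03 -2.08621771e-05]
eef_pos [ 0.26022538 -0.51247131  0.23083861]
ee_rot [ 8.52266842e-01 -5.23107013e-01 -4.41109929e-04 -2.96861860e-04]
wrist_force [-0.78736256  0.02954996 -0.46189225]
torque [ 0.02069444  0.00929823 -0.04155322]
width 0.9952230015079544
scene {'vfov': 42.58200960156922, 'cx': 279.0529727929283, 'cy': 209.91595371243739, 'position': array([ 1.29581388, -0.70256738,  1.05282341]), 'orientation': array([ 0.83156266,  0.37890705, -0.16407022, -0.3715023 ])}
top {'vfov': 45.10903688924363, 'cx': 277.68262973435395, 'cy': 202.15083535290577, 'position': array([ 0.30112968, -0.01017211,  1.21700841]), 'orientation': array([ 0.73331362, -0.67112646,  0.07397152, -0.07980363])}
wrist {'vfov': 63.79552485888069, 'cx': 280.3674237417256, 'cy': 212.8475168277821, 'position': array([ 0.33313257, -0.4761467 ,  0.37244329]), 'orientation': array([ 0.84122148, -0.51652031, -0.08452716,  0.13567738])}
```

View pics/scene0.png

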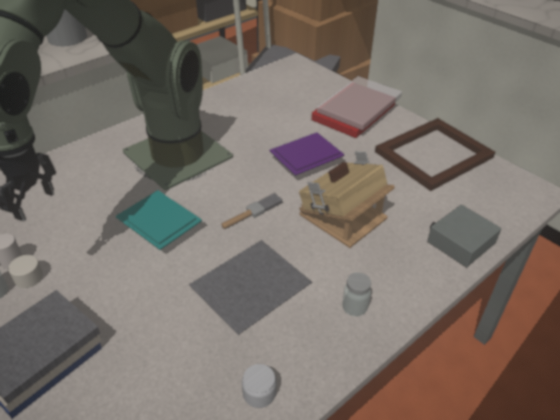

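View pics/top0.png

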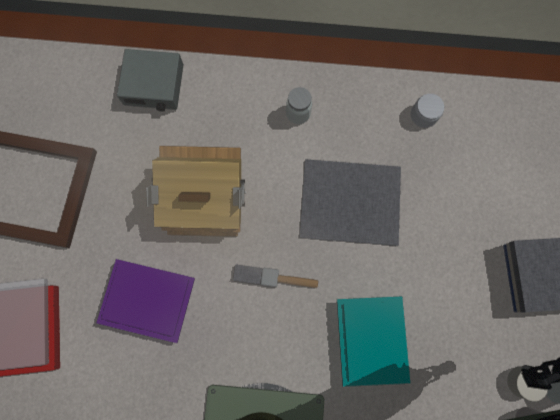

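View pics/wrist0.png

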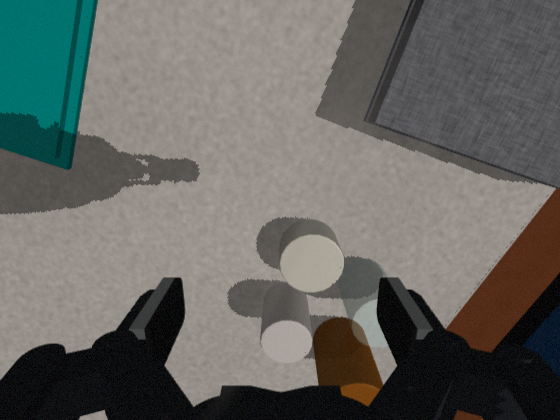

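Scene: case at top-picture (198,190), with its clips at (153,195) and (238,195). The grey pad is right of it at (350,200), the brush at (275,277) and the jar at (299,103). Candidates that could be mistaken:
- **Lid:** plywood lid (198,193) vs purple box (146,300) and turquoise box (373,340). I choose the plywood one.
- **Pad:** flat grey mat (350,200) vs grey book (535,275) and grey box (150,78). I choose the flat mat.
- **Jar:** (299,103) vs white tin (429,110).

Run:
```python
from workcell import arm
import cv2,numpy as np
for c in ["top","scene"]:
    for t in ["case","lid","lid_handle","clip_left_tab","clip_right_tab","pad_top","jar","brush"]:
        r=arm.place_of(c,t)
        print(c,t,[(np.round(d["at"],3).tolist(),round(d["score"],2)) for d in r[:3]])
print(arm.get_state()["time_s"])
im=cv2.imread("pics/top0.png")[130:260,130:420]; cv2.imwrite("pics/crop_top.png",cv2.resize(im,None,fx=2.7,fy=2.7,interpolation=cv2.INTER_CUBIC))
im=cv2.imread("pics/scene0.png")[130:260,270:420]; cv2.imwrite("pics/crop_scene.png",cv2.resize(im,None,fx=4,fy=4,interpolation=cv2.INTER_CUBIC))
```

```text
top case [([0.385, -0.005, 0.002], 0.18)]
top lid [([0.547, 0.192, 0.122], 0.89), ([0.303, 0.292, 0.04], 0.85), ([0.265, -0.228, 0.043], 0.75)]
top lid_handle [([0.529, 0.191, 0.148], 0.96), ([0.259, -0.23, 0.016], 0.95), ([0.302, 0.293, 0.018], 0.58)]
top clip_left_tab [([0.524, 0.288, 0.153], 0.56)]
top clip_right_tab [([0.54, 0.09, 0.153], 0.78)]
top pad_top [([0.59, -0.163, 0.003], 0.89)]
top jar [([0.803, -0.017, -0.002], 0.73)]
top brush [([0.386, -0.004, 0.003], 0.92)]
scene case [([0.562, 0.196, 0.075], 0.59)]
scene lid [([0.542, 0.191, 0.124], 0.8), ([0.3, 0.287, 0.04], 0.77), ([0.266, -0.226, 0.041], 0.74)]
scene lid_handle [([0.535, 0.191, 0.149], 0.95), ([0.262, -0.227, 0.015], 0.88), ([0.307, 0.297, 0.017], 0.82)]
scene clip_left_tab [([0.526, 0.29, 0.155], 0.47)]
scene clip_right_tab [([0.536, 0.092, 0.155], 0.47)]
scene pad_top [([0.587, -0.164, 0.007], 0.76), ([0.536, 0.094, 0.151], 0.18)]
scene jar [([0.805, -0.015, 0.0], 0.75)]
scene brush [([0.382, 0.002, 0.001], 0.71), ([0.565, 0.194, 0.075], 0.5)]
0.95
```

View pics/crop_top.png

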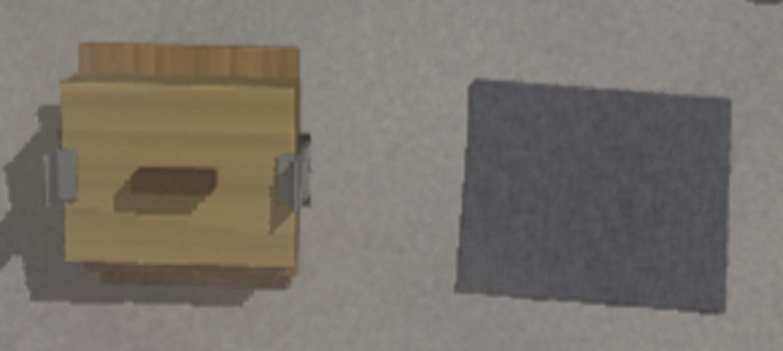

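View pics/crop_scene.png

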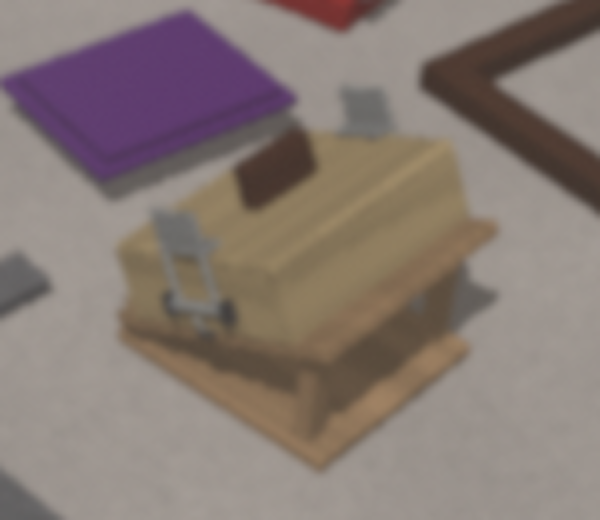

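```bash
cat > h.py <<'E'
from workcell import arm
import cv2,numpy as np
from scipy.spatial.transform import Rotation as R
from scipy.optimize import least_squares
def proj(c,P):
    k=arm.calibration(c); f=210/np.tan(np.radians(k["vfov"]/2))
    q=R.from_quat(k["orientation"]).inv().apply(np.atleast_2d(P)-k["position"])
    return np.c_[f*q[:,0]/q[:,2]+k["cx"],f*q[:,1]/q[:,2]+k["cy"]]
def caseR(yaw): return R.from_euler("z",yaw)*R.from_euler("y",-np.radians(25))
def caseP(p,L): return caseR(p[2]).apply(np.atleast_2d(L))+[p[0],p[1],.078]
def grab(c,n,crop=None,f=1):
    im=arm.grab_frame(c)[:,:,::-1].copy()
    if crop: x0,y0,x1,y1=crop; im=cv2.resize(im[y0:y1,x0:x1],None,fx=f,fy=f,interpolation=cv2.INTER_CUBIC)
    cv2.imwrite("pics/"+n+".png",im)
def st():
    s=arm.get_state(); r=R.from_quat(s["ee_rot"]).as_matrix()
    print("t",s["time_s"],"tcp",np.round(s["eef_pos"],4),"yawx",round(np.degrees(np.arctan2(r[1,0],r[0,0])),2),"F",np.round(s["wrist_force"],1),"w",round(s["width"],3))
    return s,r
def go(target,yaw=None):
    """prints the tool-axes displacement to a world target, as shares"""
    s,r=st(); d=r.T@(np.array(target)-s["eef_pos"]); print("tool-shift share of .15:",np.round(d/.15,3), "rows needed",round(np.linalg.norm(d)/.05,1))
    if yaw is not None:
        a=np.degrees(np.arctan2(r[1,0],r[0,0])); d=(yaw-a+180)%360-180
        print("turn about world z",round(d,2),"-> tool z",round(-d,2),"share",round(-d/120,4))
E
python3 - <<'E'
from h import *
L=np.array([[75,95,58],[75,-95,58],[-75,95,58],[-75,-95,58]])/1e3
px=np.array([[153,159.6],[240.7,160.4],[154.4,227],[240,228.5]])
f=lambda p:(proj("top",caseP(p,L))-px).ravel()
r=least_squares(f,[.56,.193,0]);print(r.x,np.degrees(r.x[2]),r.fun.round(1))
for n,l in [("handle",[0,0,.075]),("ltab",[0,.1,.082]),("rtab",[0,-.1,.082])]: print(n,caseP(r.x,l).round(4))
E
```

```text
[0.56728048 0.19020102 0.06889064] 3.94714296811386 [-0.2  0.2 -0.6  1.   0.8 -0.7 -0.  -0.5]
handle [[0.5357 0.188  0.146 ]]
ltab [[0.5258 0.2876 0.1523]]
rtab [[0.5396 0.0881 0.1523]]
```

```bash
cat >> h.py <<'E'
P=[.5645,.1915,.067]
YAW=-90+np.degrees(P[2])
def gc(l,yaw=YAW): t=caseP(P,np.array(l)/1e3)[0]; print("target",t.round(4)); go(t,yaw)
E
python3 - <<'E'
from h import *
print(YAW)
gc([-3,-60,75]); go([.54,.13,.25],YAW)
E
```

```text
-86.16118277262349
target [0.5342 0.1293 0.1447]
t 0.95 tcp [ 0.2603 -0.5127  0.2313] yawx -63.08 F [-0.2  0.3  1.1] w 0.999
tool-shift share of .15: [-2.99  -3.566  0.577] rows needed 14.1
turn about world z -23.08 -> tool z 23.08 share 0.1923
t 0.95 tcp [ 0.2603 -0.5127  0.2313] yawx -63.08 F [-0.2  0.3  1.1] w 0.999
tool-shift share of .15: [-2.976 -3.602 -0.125] rows needed 14.0
turn about world z -23.08 -> tool z 23.08 share 0.1923
```

Request:
{"op": "jog_arm", "data": {"steps": [[-1,[0,0,-0.15],0.064],[-1,[0,0,0],0.064],[-1,[0,0,0],0.064],[-1,[-0.2,-0.2,0],0],[-1,[-0.2,-0.2,0],0]], "squeeze": 40}}

```text
time_s: 1.45
eef_pos: [0.3163, -0.4481, 0.2536]
ee_rot: [0.73, -0.684, -0.0, 0.0]
wrist_force: [1.3, 0.9, 1.0]
width: 0.145
```

```bash
python3 -c "
from h import *
go([.54,.13,.25],YAW)"
```

```text
t 1.45 tcp [ 0.3163 -0.4481  0.2536] yawx -86.25 F [1.3 0.9 1. ] w 0.145
tool-shift share of .15: [-3.748 -1.74   0.024] rows needed 12.4
turn about world z 0.09 -> tool z -0.09 share -0.0007
```

Request:
{"op": "jog_arm", "data": {"steps": [[-1,[-0.25,-0.12,0],0],[-1,[-0.28,-0.13,0],0],[-1,[-0.28,-0.13,0],0],[-1,[-0.28,-0.13,0],0],[-1,[-0.28,-0.13,0],0]]}}

```text
time_s: 1.95
eef_pos: [0.3984, -0.2355, 0.2539]
ee_rot: [0.731, -0.683, 0.0, -0.0]
wrist_force: [1.6, -1.7, -0.1]
width: -0.003
```

Request:
{"op": "jog_arm", "data": {"steps": [[-1,[-0.28,-0.13,0],0],[-1,[-0.28,-0.13,0],0],[-1,[-0.28,-0.13,0],0],[-1,[-0.28,-0.13,0],0],[-1,[-0.28,-0.13,0],0]]}}

```text
time_s: 2.45
eef_pos: [0.4815, -0.0192, 0.254]
ee_rot: [0.731, -0.683, 0.0, -0.0]
wrist_force: [1.5, -0.9, -0.4]
width: -0.002
```

```bash
python3 -c "
from h import *
go([.54,.13,.25],YAW)"
```

```text
t 2.45 tcp [ 0.4815 -0.0192  0.254 ] yawx -86.12 F [ 1.5 -0.9 -0.4] w -0.002
tool-shift share of .15: [-0.966 -0.456  0.027] rows needed 3.2
turn about world z -0.04 -> tool z 0.04 share 0.0004
```

Request:
{"op": "jog_arm", "data": {"steps": [[-1,[-0.25,-0.12,0],0],[-1,[-0.25,-0.12,0],0],[-1,[-0.25,-0.12,0],0],[-1,[-0.2,-0.08,0],0],[-1,[0,0,0],0]]}}

```text
time_s: 2.95
eef_pos: [0.5376, 0.13, 0.2532]
ee_rot: [0.732, -0.681, -0.001, -0.0]
wrist_force: [-0.3, -0.7, 0.4]
width: -0.005
```

```bash
python3 -c "
from h import *
gc([-3,-60,75])
im=arm.grab_frame('wrist')[:,:,::-1].copy()
for l in ([0,-100,82],[0,100,82],[0,0,75],[75,95,58],[75,-95,58],[-75,95,58],[-75,-95,58],[-3,-60,75]):
    u=proj('wrist',caseP(P,np.array(l)/1e3))[0]; print(l,u.round()); cv2.circle(im,tuple(int(a) for a in u.round()),4,(0,0,255),1)
cv2.imwrite('pics/w1.png',im)
"
```

```text
target [0.5342 0.1293 0.1447]
t 2.95 tcp [0.5376 0.13   0.2532] yawx -85.82 F [-0.3 -0.7  0.4] w -0.005
tool-shift share of .15: [0.004 0.023 0.723] rows needed 2.2
turn about world z -0.34 -> tool z 0.34 share 0.0028
[0, -100, 82] [330. 218.]
[0, 100, 82] [ 67. 217.]
[0, 0, 75] [200. 211.]
[75, 95, 58] [ 43. 110.]
[75, -95, 58] [330. 111.]
[-75, 95, 58] [118. 256.]
[-75, -95, 58] [314. 256.]
[-3, -60, 75] [278. 214.]
```

View pics/w1.png

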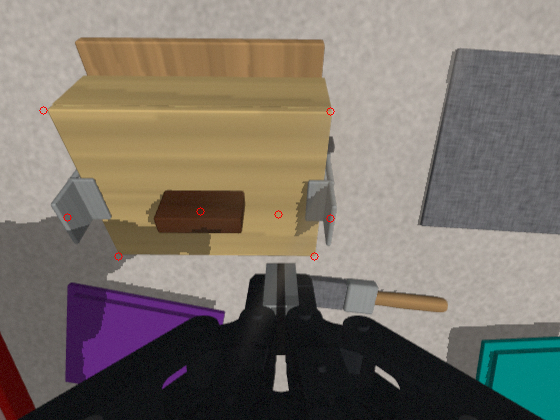

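The wrist picture shows the plywood lid with the brown handle at (200,211) and the clip tabs at (330,218) and (70,212). The projected model falls on each of these within a few px, so the choice is confirmed. Next I descend beside the right tab.

Request:
{"op": "jog_arm", "data": {"steps": [[-1,[0,0.02,0.2],0.003],[-1,[0,0,0.2],0],[-1,[0,0,0.2],0],[-1,[0,0,0.1],0],[-1,[0,0,0.02],0]]}}

```text
time_s: 3.5
eef_pos: [0.5336, 0.1242, 0.1446]
ee_rot: [0.728, -0.685, -0.001, 0.001]
wrist_force: [-0.1, -0.2, 0.3]
width: 0.0
```

```bash
python3 -c "
from h import *
gc([-3,-60,75])
grab('wrist','w2')
"
```

```text
target [0.5342 0.1293 0.1447]
t 3.5 tcp [0.5336 0.1242 0.1446] yawx -86.54 F [-0.1 -0.2  0.3] w 0.0
tool-shift share of .15: [-0.034 -0.006 -0.001] rows needed 0.1
turn about world z 0.38 -> tool z -0.38 share -0.0032
```

View pics/w2.png

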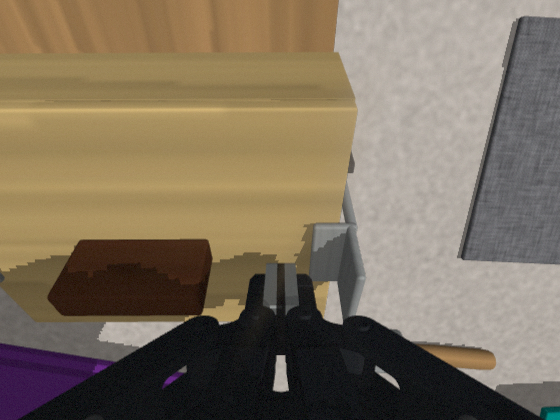

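Fingertips (281,290) hang free between the handle end (210,275) and the right tab (350,265). Pushing outwards (+tool x).

Request:
{"op": "jog_arm", "data": {"steps": [[-1,[0.07,0,0],-0.003],[-1,[0.07,0,0],0],[-1,[0.07,0,0],0],[-1,[0.07,0,0],0],[-1,[0.07,0,0],0]]}}

```text
time_s: 4.05
eef_pos: [0.5379, 0.0718, 0.1461]
ee_rot: [0.73, -0.683, 0.0, -0.0]
wrist_force: [-0.4, 1.5, -0.1]
width: 0.002
```

Request:
{"op": "jog_arm", "data": {"steps": [[-1,[0.06,0,0],0],[-1,[0.06,0,0],0],[-1,[0,0,0],0]]}}

```text
time_s: 4.35
eef_pos: [0.5391, 0.0533, 0.1459]
ee_rot: [0.73, -0.683, 0.0, 0.0]
wrist_force: [0.4, 0.1, 1.3]
width: -0.003
```

```bash
python3 -c "
from h import *
gc([-3,-132,75])
grab('wrist','w3')
"
```

```text
target [0.539  0.0575 0.1447]
t 4.35 tcp [0.5391 0.0533 0.1459] yawx -86.22 F [0.4 0.1 1.3] w -0.003
tool-shift share of .15: [-0.028 -0.001  0.008] rows needed 0.1
turn about world z 0.06 -> tool z -0.06 share -0.0005
```

View pics/w3.png

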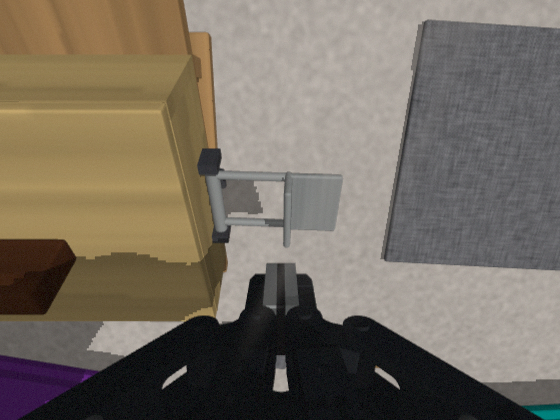

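Right clip lies open (tab at (315,203), swung out beside the case) and the lid hasn't moved. Now the left one.

Request:
{"op": "jog_arm", "data": {"steps": [[-1,[0,0,-0.25],0],[-1,[-0.1,0,-0.25],0],[-1,[-0.3,0,-0.05],0],[-1,[-0.3,0,0],0],[-1,[-0.3,0,0],0]]}}

```text
time_s: 4.9
eef_pos: [0.5284, 0.2069, 0.2288]
ee_rot: [0.731, -0.683, -0.0, -0.0]
wrist_force: [0.4, -0.1, -0.5]
width: -0.0
```

```bash
python3 -c "
from h import *
gc([-3,60,75])
"
```

```text
target [0.5261 0.2491 0.1447]
t 4.9 tcp [0.5284 0.2069 0.2288] yawx -86.1 F [ 0.4 -0.1 -0.5] w -0.0
tool-shift share of .15: [-0.281 -0.004  0.561] rows needed 1.9
turn about world z -0.06 -> tool z 0.06 share 0.0005
```

Request:
{"op": "jog_arm", "data": {"steps": [[-1,[-0.27,0,0],0],[-1,[0,0,0.15],0],[-1,[0,0,0.2],0],[-1,[0,0,0.18],0],[-1,[0,0,0.02],0]]}}

```text
time_s: 5.4
eef_pos: [0.5247, 0.2451, 0.1433]
ee_rot: [0.731, -0.683, -0.001, 0.002]
wrist_force: [0.0, -0.1, 0.5]
width: -0.0
```

```bash
python3 -c "
from h import *
gc([-3,60,75])
grab('wrist','w4')
"
```

```text
target [0.5261 0.2491 0.1447]
t 5.4 tcp [0.5247 0.2451 0.1433] yawx -86.08 F [ 0.  -0.1  0.5] w -0.0
tool-shift share of .15: [-0.026 -0.011 -0.009] rows needed 0.1
turn about world z -0.08 -> tool z 0.08 share 0.0007
```

View pics/w4.png

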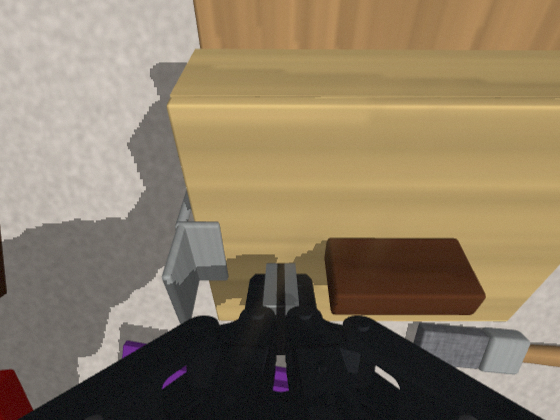

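Fingertips (281,290) are free between the left tab (180,262) and the handle (330,275). Pushing left (−tool x).

Request:
{"op": "jog_arm", "data": {"steps": [[-1,[-0.07,0,0],0],[-1,[-0.07,0,0],0],[-1,[-0.07,0,0],0],[-1,[-0.07,0,0],0],[-1,[-0.07,0,0],0]]}}

```text
time_s: 5.95
eef_pos: [0.5225, 0.2982, 0.146]
ee_rot: [0.731, -0.683, 0.0, 0.0]
wrist_force: [1.0, -2.5, -0.7]
width: -0.001
```

Request:
{"op": "jog_arm", "data": {"steps": [[-1,[-0.08,0,0],0],[-1,[-0.08,0,0],0],[-1,[0,0,0],0]]}}

```text
time_s: 6.25
eef_pos: [0.5202, 0.3237, 0.1456]
ee_rot: [0.731, -0.682, -0.001, -0.0]
wrist_force: [0.2, 0.5, -0.1]
width: -0.001
```

```bash
python3 -c "
from h import *
st()
grab('wrist','w5')
"
```

```text
t 6.25 tcp [0.5202 0.3237 0.1456] yawx -85.99 F [ 0.2  0.5 -0.1] w -0.001
```

View pics/w5.png

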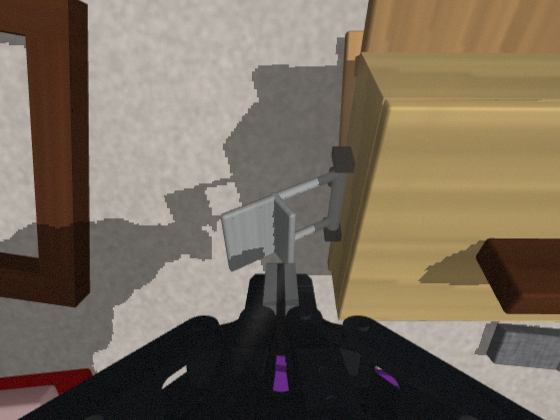

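The left clip has swung out (tab at (250,235)), possibly still moving. Rising, then checking again from above the handle.

Request:
{"op": "jog_arm", "data": {"steps": [[0,[0,0,-0.25],0],[1,[0,0,-0.25],0],[1,[0.2,0,-0.25],0],[1,[0.3,0,0],0],[1,[0.3,0,0],0]]}}

```text
time_s: 6.8
eef_pos: [0.5291, 0.2, 0.2592]
ee_rot: [0.731, -0.683, 0.0, -0.001]
wrist_force: [1.5, -1.4, -1.1]
width: 0.848
```

```bash
python3 -c "
from h import *
st()
im=arm.grab_frame('wrist')[:,:,::-1].copy()
for l in ([0,0,92],[0,32,92],[0,-32,92],[75,-95,58],[-75,95,58],[-75,-95,58],[75,95,58]):
    u=proj('wrist',caseP(P,np.array(l)/1e3))[0]; cv2.circle(im,tuple(int(a) for a in u.round()),4,(0,0,255),1)
cv2.imwrite('pics/w6.png',im)
r=arm.place_of('wrist','lid_handle');print([(d['at'],d['score']) for d in r])
r=arm.place_of('wrist','lid');print([(d['at'],d['score']) for d in r])
gc([0,0,75])
grab('scene','s6',(270,110,420,260),4)
"
```

```text
t 6.8 tcp [0.5291 0.2    0.2592] yawx -86.1 F [ 1.5 -1.4 -1.1] w 0.848
[([0.536, 0.1947, 0.1465], 0.98), ([0.3846, 0.0044, -0.0019], 0.45)]
[([0.3028, 0.2908, 0.0372], 0.96), ([0.5446, 0.1921, 0.1265], 0.74)]
target [0.5329 0.1894 0.146 ]
t 6.95 tcp [0.5296 0.1985 0.2589] yawx -86.39 F [ 0.2  0.6 -1.3] w 1.0
tool-shift share of .15: [ 0.061 -0.017  0.753] rows needed 2.3
turn about world z 0.23 -> tool z -0.23 share -0.0019
```

View pics/w6.png

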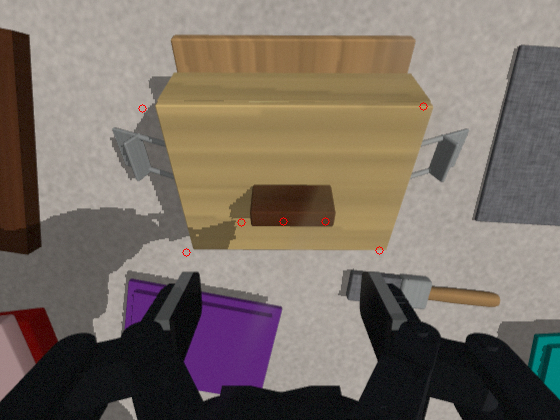

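View pics/s6.png

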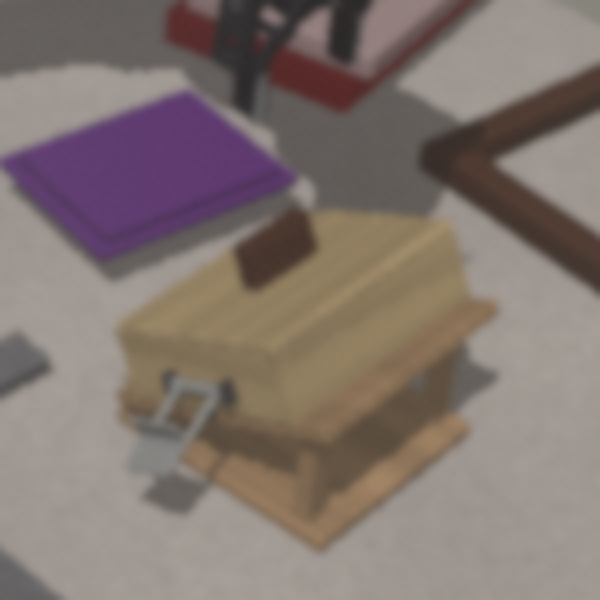

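Both clips are open (wrist picture tabs at (140,158) and (447,155)), and the lid is still seated. The overlay is offset because the arm was still moving. I centre over the handle and recheck at rest.

Request:
{"op": "jog_arm", "data": {"steps": [[1,[0.06,-0.015,0.1],0],[1,[0,0,0.15],0],[1,[0,0,0],0],[1,[0,0,0],0]]}}

```text
time_s: 7.4
eef_pos: [0.5319, 0.1935, 0.2212]
ee_rot: [0.731, -0.682, -0.0, 0.0]
wrist_force: [-0.2, 0.1, 0.4]
width: 1.001
```

```bash
python3 -c "
from h import *
st()
im=arm.grab_frame('wrist')[:,:,::-1].copy()
st()
for l in ([-8,32,92],[-8,-32,92],[8,32,92],[8,-32,92],[75,-95,58],[-75,95,58],[-75,-95,58],[75,95,58]):
    u=proj('wrist',caseP(P,np.array(l)/1e3))[0]; print(l,u.round(1));cv2.circle(im,tuple(int(a) for a in u.round()),4,(0,0,255),1)
cv2.imwrite('pics/w7.png',im)
r=arm.place_of('wrist','lid_handle');print([(d['at'],d['score']) for d in r])
"
```

```text
t 7.4 tcp [0.5319 0.1935 0.2212] yawx -86.08 F [-0.2  0.1  0.4] w 1.001
t 7.45 tcp [0.532  0.1935 0.2216] yawx -86.08 F [-0.1 -0.4  0.9] w 1.001
[-8, 32, 92] [238.5 251.6]
[-8, -32, 92] [334.6 251.7]
[8, 32, 92] [236.4 235.2]
[8, -32, 92] [337.4 235.4]
[75, -95, 58] [454.3 111.7]
[-75, 95, 58] [176.7 271.2]
[-75, -95, 58] [393.6 271.4]
[75, 95, 58] [121.3 111.4]
[([0.5347, 0.1941, 0.1465], 0.64)]
```

View pics/w7.png

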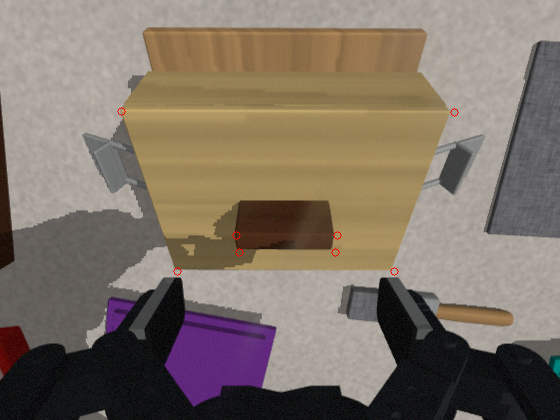

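```bash
python3 -c "
from h import *
go([.531,.191,.133],YAW)"
```

```text
t 7.5 tcp [0.5321 0.1934 0.2217] yawx -86.09 F [-0.4  0.6  0.4] w 0.997
tool-shift share of .15: [0.016 0.009 0.592] rows needed 1.8
turn about world z -0.08 -> tool z 0.08 share 0.0006
```

Request:
{"op": "jog_arm", "data": {"steps": [[1,[0.017,0,0.2],0],[1,[0,0,0.2],0],[1,[0,0,0.15],0],[1,[0,0,0.035],0],[1,[0,0,0],0]]}}

```text
time_s: 8.0
eef_pos: [0.5323, 0.1905, 0.1335]
ee_rot: [0.731, -0.683, -0.0, -0.0]
wrist_force: [0.1, -0.0, 1.6]
width: 1.001
```

```bash
python3 -c "
from h import *
go([.531,.191,.129],YAW)
grab('wrist','w8')"
```

```text
t 8.0 tcp [0.5323 0.1905 0.1335] yawx -86.12 F [ 0.1 -0.   1.6] w 1.001
tool-shift share of .15: [-0.004  0.008  0.03 ] rows needed 0.1
turn about world z -0.04 -> tool z 0.04 share 0.0004
```

View pics/w8.png

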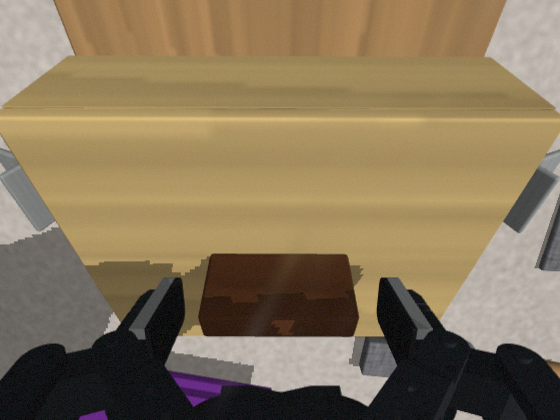

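Handle (280,295) sits centred between the pads (160,310) and (400,310). Going 5 mm lower and closing.

Request:
{"op": "jog_arm", "data": {"steps": [[1,[0,0.008,0.035],0],[0.2,[0,0,0],0],[-0.2,[0,0,0],0],[-0.2,[0,0,0],0],[-0.2,[0,0,0],0]], "squeeze": 40}}

```text
time_s: 8.55
eef_pos: [0.531, 0.1903, 0.1285]
ee_rot: [0.731, -0.683, -0.0, -0.0]
wrist_force: [-2.4, -0.1, 6.0]
width: 0.741
```

```bash
python3 -c "
from h import *
st()
grab('wrist','w9')"
```

```text
t 8.55 tcp [0.531  0.1903 0.1285] yawx -86.12 F [-2.4 -0.1  6. ] w 0.741
```

View pics/w9.png

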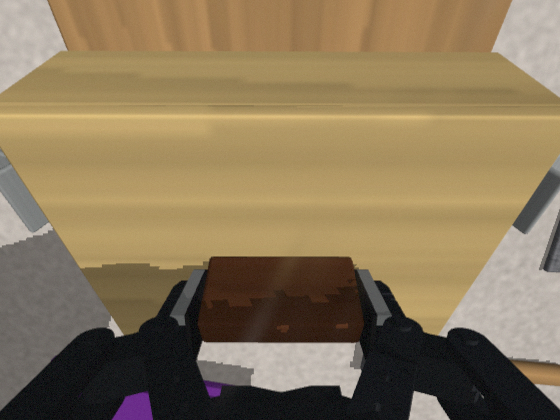

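Gripped (63 mm opening). Lifting square to the lid: per row 8 mm, +y 0.0225, −z 0.048.

Request:
{"op": "jog_arm", "data": {"steps": [[-0.2,[0,0.0225,-0.048],0],[-0.2,[0,0.0225,-0.048],0],[-0.2,[0,0.0225,-0.048],0],[-0.2,[0,0.0225,-0.048],0],[-0.2,[0,0.0225,-0.048],0]]}}

```text
time_s: 9.1
eef_pos: [0.5137, 0.189, 0.1646]
ee_rot: [0.731, -0.683, -0.0, -0.0]
wrist_force: [-0.0, 0.3, -2.3]
width: 0.745
```

```bash
python3 -c "
from h import *
st()
grab('wrist','w10');grab('scene','s10',(270,70,420,260),3)
go([.585,-.163,.25])"
```

```text
t 9.1 tcp [0.5137 0.189  0.1646] yawx -86.12 F [-0.   0.3 -2.3] w 0.745
t 9.2 tcp [0.514  0.1892 0.1649] yawx -86.11 F [ 1.  -0.1 -4. ] w 0.742
tool-shift share of .15: [ 2.374 -0.314 -0.568] rows needed 7.4
```

View pics/w10.png

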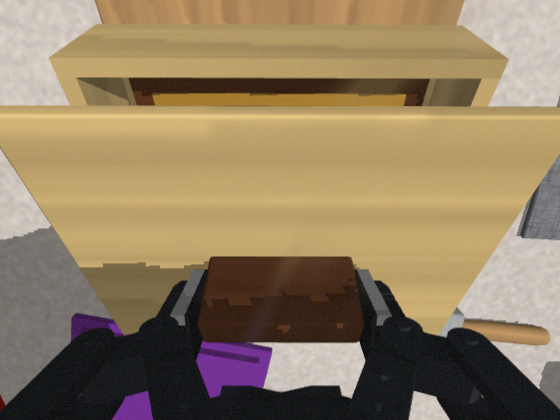

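View pics/s10.png

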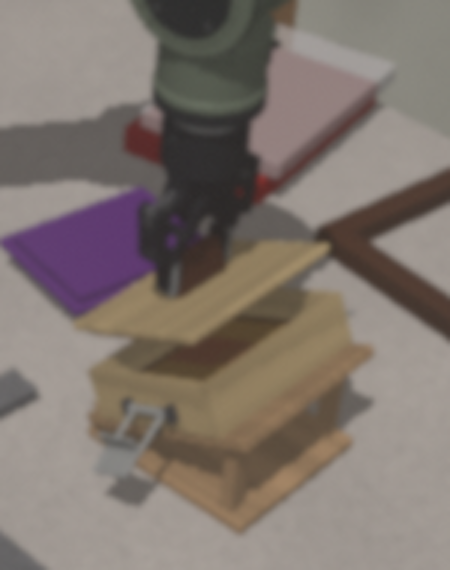

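Lid hangs free at its 25° tilt above the open case, and the clips are open. Raising and carrying it to the pad.

Request:
{"op": "jog_arm", "data": {"steps": [[-0.2,[0,0.03,-0.15],0],[-0.2,[0,0,-0.2],0],[-0.2,[0,0,-0.2],0],[-0.2,[0.1,-0.02,-0.05],0],[-0.2,[0.18,-0.03,0],0]]}}

```text
time_s: 9.7
eef_pos: [0.5201, 0.1478, 0.2544]
ee_rot: [0.731, -0.682, 0.0, -0.001]
wrist_force: [0.0, -0.6, -3.1]
width: 0.74
```

Request:
{"op": "jog_arm", "data": {"steps": [[-0.2,[0.2,-0.03,0],0],[-0.2,[0.2,-0.03,0],0],[-0.2,[0.2,-0.03,0],0],[-0.2,[0.2,-0.03,0],0],[-0.2,[0.2,-0.03,0],0]]}}

```text
time_s: 10.2
eef_pos: [0.5524, -0.0029, 0.253]
ee_rot: [0.73, -0.683, -0.0, 0.0]
wrist_force: [0.8, 1.3, -2.0]
width: 0.745
```

Request:
{"op": "jog_arm", "data": {"steps": [[-0.2,[0.2,-0.03,0],0],[-0.2,[0.2,-0.03,0],0],[-0.2,[0.2,-0.03,0],0],[-0.2,[0.2,-0.03,0],0],[-0.2,[0.1,-0.03,0],0]]}}

```text
time_s: 10.7
eef_pos: [0.5834, -0.1378, 0.2528]
ee_rot: [0.73, -0.684, -0.0, 0.001]
wrist_force: [-0.3, 0.2, -1.4]
width: 0.742
```

```bash
python3 -c "
from h import *
st()
grab('scene','s11',(150,80,400,330),2.3)
for c in ['top','scene']:
  arm.grab_frame(c)
  for n in ['pad_top','lid_handle']:
    r=arm.place_of(c,n);print(c,n,[(d['at'].round(3) if hasattr(d['at'],'round') else d['at'],d['score']) for d in r])
go([.585,-.163,.16])"
```

```text
t 10.7 tcp [ 0.5834 -0.1378  0.2528] yawx -86.3 F [-0.3  0.2 -1.4] w 0.742
top pad_top [([0.5628, 0.1916, 0.0798], 0.32)]
top lid_handle [([0.2611, -0.2271, 0.0159], 0.94), ([0.3045, 0.2922, 0.0211], 0.62)]
scene pad_top [([0.586, -0.1645, 0.0043], 0.83)]
scene lid_handle [([0.5853, -0.1303, 0.2728], 0.92), ([0.2587, -0.2236, 0.0116], 0.91), ([0.3077, 0.2951, 0.0151], 0.63)]
t 11.05 tcp [ 0.5839 -0.1332  0.2536] yawx -86.07 F [-0.1 -0.5 -1.7] w 0.744
tool-shift share of .15: [0.199 0.006 0.624] rows needed 2.0
```

View pics/s11.png

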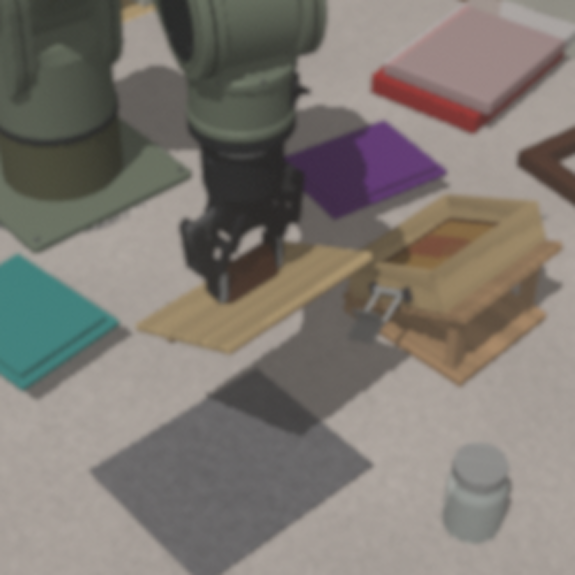

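```bash
python3 -c "
from h import *
go([.565,-.164,.08],YAW)"
```

```text
t 11.05 tcp [ 0.5839 -0.1332  0.2536] yawx -86.07 F [-0.1 -0.5 -1.7] w 0.744
tool-shift share of .15: [0.197 0.14  1.157] rows needed 3.5
turn about world z -0.09 -> tool z 0.09 share 0.0008
```

Request:
{"op": "jog_arm", "data": {"steps": [[-0.2,[0.1,0.07,0.15],0],[-0.2,[0.1,0.07,0.23],0],[-0.2,[0,0,0.25],0],[-0.2,[0,0,0.25],0],[-0.2,[0,0,0.2],0]]}}

```text
time_s: 11.55
eef_pos: [0.5646, -0.1646, 0.09]
ee_rot: [0.731, -0.683, -0.0, 0.0]
wrist_force: [0.3, -0.5, -2.1]
width: 0.736
```

Request:
{"op": "jog_arm", "data": {"steps": [[-0.2,[0,0,0.06],0],[-0.2,[0,0,0],0],[-0.2,[0,0,0],0]], "squeeze": 20}}

```text
time_s: 11.85
eef_pos: [0.5658, -0.1653, 0.0842]
ee_rot: [0.731, -0.683, 0.001, -0.0]
wrist_force: [-0.4, 0.2, -1.0]
width: 0.741
```

```bash
python3 -c "
from h import *
go([.564,-.164,.05],YAW)
grab('scene','s12',(150,130,400,350),2.4)
grab('wrist','w12')
"
```

```text
t 11.85 tcp [ 0.5658 -0.1653  0.0842] yawx -86.11 F [-0.4  0.2 -1. ] w 0.741
tool-shift share of .15: [-0.01   0.012  0.228] rows needed 0.7
turn about world z -0.06 -> tool z 0.06 share 0.0005
```

View pics/s12.png

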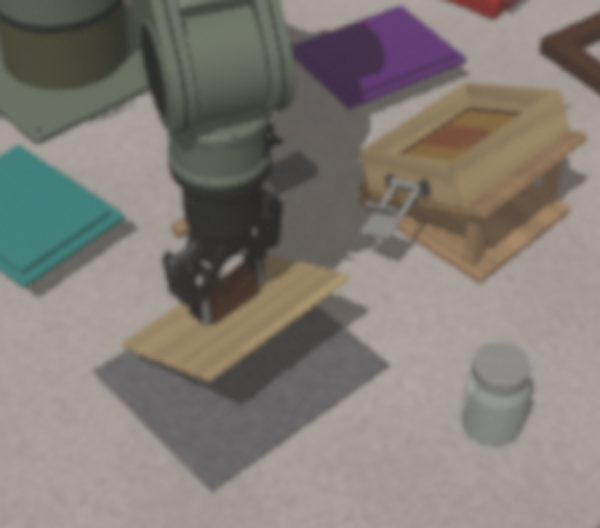

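View pics/w12.png

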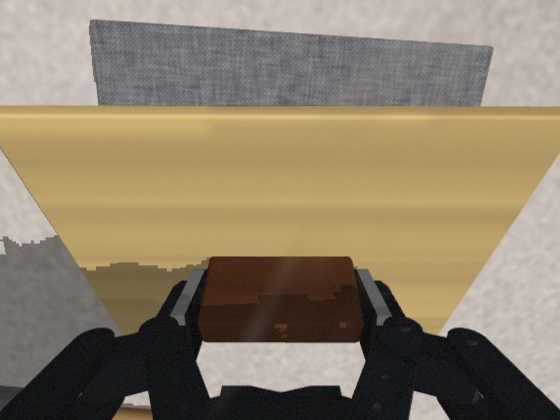

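The lid hangs tilted over the pad, about 40 mm clear at its low edge. Lowering gently until that edge touches.

Request:
{"op": "jog_arm", "data": {"steps": [[-0.2,[0,0,0.08],0],[-0.2,[0,0,0.06],0],[-0.2,[0,0,0.05],0],[-0.2,[0,0,0.04],0],[-0.2,[0,0,0],0]]}}

```text
time_s: 12.45
eef_pos: [0.5647, -0.1652, 0.0473]
ee_rot: [0.731, -0.683, -0.001, 0.0]
wrist_force: [-0.2, 0.7, -1.7]
width: 0.744
```

Request:
{"op": "jog_arm", "data": {"steps": [[-0.2,[0,0,0.02],0],[-0.2,[0,0,0.02],0],[-0.2,[0,0,0],0]]}}

```text
time_s: 12.75
eef_pos: [0.5678, -0.1653, 0.0439]
ee_rot: [0.731, -0.683, 0.003, -0.002]
wrist_force: [9.3, 3.7, 15.0]
width: 0.743
```

Touched (15 N). Now follow the levelling arc: forward 0.8 per 1 down.

Request:
{"op": "jog_arm", "data": {"steps": [[-0.2,[0,-0.02,0.01],0],[-0.2,[0,-0.02,0.02],0],[-0.2,[0,0,0],0]]}}

```text
time_s: 13.05
eef_pos: [0.5732, -0.1649, 0.0389]
ee_rot: [0.731, -0.683, 0.002, -0.001]
wrist_force: [6.3, 1.5, 10.7]
width: 0.742
```

```bash
python3 -c "
from h import *
st()
grab('wrist','w13');grab('scene','s13',(150,130,400,350),2.4)
"
```

```text
t 13.05 tcp [ 0.5732 -0.1649  0.0389] yawx -86.1 F [ 6.3  1.5 10.7] w 0.742
```

View pics/w13.png

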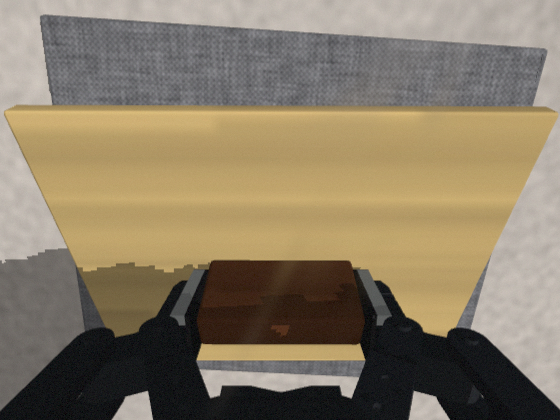

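View pics/s13.png

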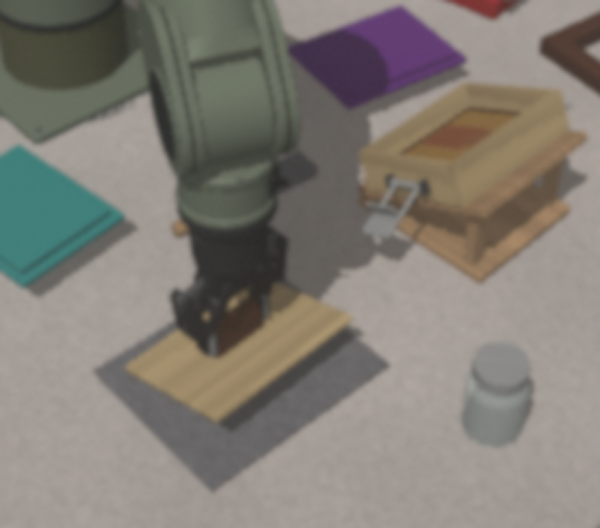

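The lid is levelling (low edge resting on the pad, some pad showing at (280,365)). Continuing.

Request:
{"op": "jog_arm", "data": {"steps": [[-0.2,[0,-0.02,0.025],0],[-0.2,[0,-0.02,0.025],0],[-0.2,[0,-0.02,0.025],0],[-0.2,[0,0,0],0]]}}

```text
time_s: 13.55
eef_pos: [0.5822, -0.1643, 0.0275]
ee_rot: [0.731, -0.683, 0.002, -0.001]
wrist_force: [5.3, 1.0, 8.2]
width: 0.743
```

```bash
python3 -c "
from h import *
st()
grab('wrist','w14');grab('scene','s14',(150,130,400,350),2.4)
"
```

```text
t 13.55 tcp [ 0.5822 -0.1643  0.0275] yawx -86.09 F [5.3 1.  8.2] w 0.743
```

View pics/w14.png

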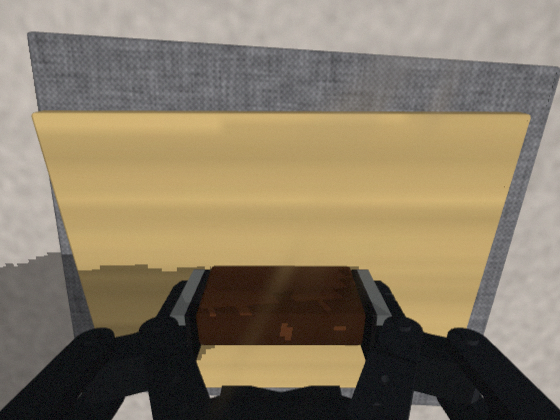

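View pics/s14.png

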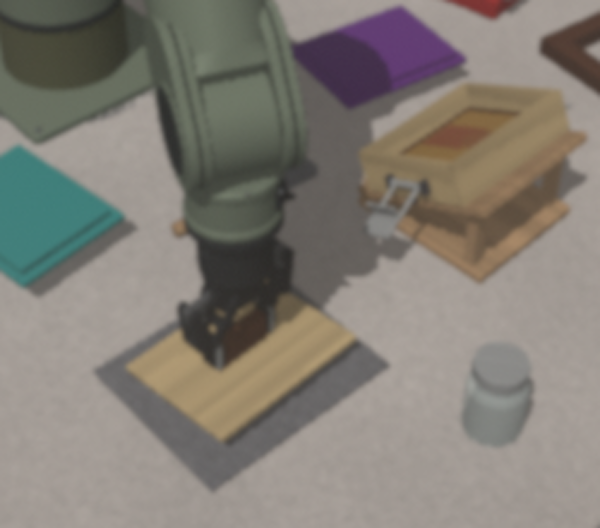

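Request:
{"op": "jog_arm", "data": {"steps": [[-0.2,[0,-0.01,0.015],0],[-0.2,[0,-0.01,0.015],0],[-0.2,[0,0,0],0]]}}

```text
time_s: 13.95
eef_pos: [0.5846, -0.1641, 0.023]
ee_rot: [0.731, -0.683, 0.001, -0.001]
wrist_force: [4.7, 0.3, 8.3]
width: 0.743
```

```bash
python3 -c "
from h import *
st()
grab('wrist','w15')
"
```

```text
t 13.95 tcp [ 0.5846 -0.1641  0.023 ] yawx -86.11 F [4.7 0.3 8.3] w 0.743
```

View pics/w15.png

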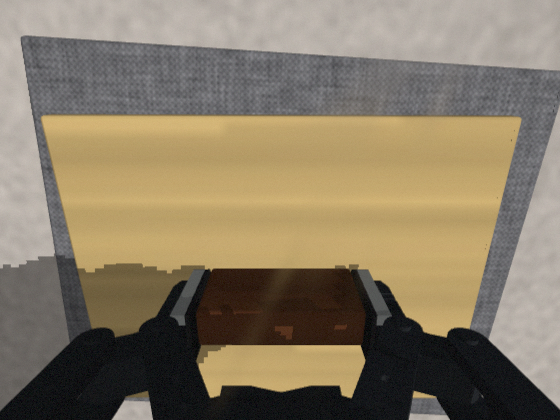

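```bash
python3 -c "
from h import *
k=arm.calibration('wrist');f=210/np.tan(np.radians(k['vfov']/2))
C=R.from_quat(k['orientation'])
for a in (42,520):
  d=f*.19/478; print(C.apply([(a-k['cx'])/f*d,(115-k['cy'])/f*d,d])+k['position'])
"
```

```text
[ 0.65416239 -0.06458123  0.02532928]
[ 0.66692185 -0.25415231  0.02527387]
```

Request:
{"op": "jog_arm", "data": {"steps": [[-0.2,[0,-0.005,0.015],0],[-0.2,[0,-0.003,0.01],0],[-0.2,[0,0,0],0]]}}

```text
time_s: 14.3
eef_pos: [0.5863, -0.1641, 0.0197]
ee_rot: [0.731, -0.683, 0.002, -0.001]
wrist_force: [7.8, 0.5, 10.3]
width: 0.745
```

Request:
{"op": "jog_arm", "data": {"steps": [[-0.2,[0,0,0.012],0],[-0.2,[0,0,0],0]]}}

```text
time_s: 14.5
eef_pos: [0.5864, -0.164, 0.0194]
ee_rot: [0.731, -0.683, 0.002, -0.002]
wrist_force: [-3.6, 4.1, 42.3]
width: 0.741
```

```bash
python3 -c "
from h import *
st()
grab('wrist','w16')
"
```

```text
t 14.5 tcp [ 0.5864 -0.164   0.0194] yawx -86.11 F [-3.6  4.1 42.3] w 0.741
```

View pics/w16.png

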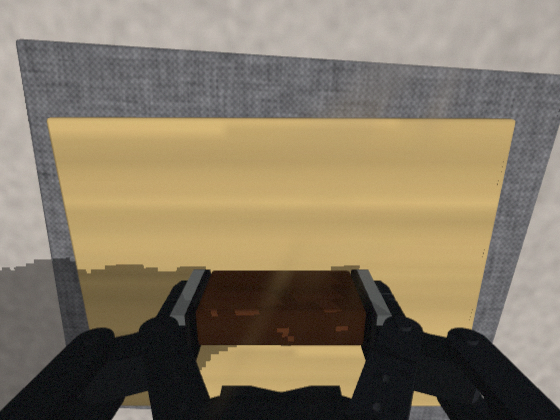

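It bottomed out (42 N), so the lid lies flat. Easing up 1.5 mm and releasing.

Request:
{"op": "jog_arm", "data": {"steps": [[-0.2,[0,0,-0.01],0],[0.5,[0,0,0],0],[0.9,[0,0,0],0],[0.9,[0,0,0],0],[0.9,[0,0,0],0]]}}

```text
time_s: 15.05
eef_pos: [0.5841, -0.164, 0.0178]
ee_rot: [0.731, -0.683, -0.0, 0.0]
wrist_force: [-0.5, 0.2, 0.0]
width: 0.951
```

Request:
{"op": "jog_arm", "data": {"steps": [[1,[0,0,-0.05],0],[1,[0,0,-0.15],0],[1,[0,0,-0.3],0],[1,[0,0,-0.3],0],[1,[0,0,-0.3],0]]}}

```text
time_s: 15.55
eef_pos: [0.584, -0.164, 0.1854]
ee_rot: [0.731, -0.683, 0.0, -0.0]
wrist_force: [0.2, -1.2, -0.4]
width: 0.998
```

Request:
{"op": "jog_arm", "data": {"steps": [[1,[0,0.3,0],0],[1,[0,0.3,0],0],[1,[0,0.2,0],0],[1,[0,0,0],0],[1,[0,0,0],0]]}}

```text
time_s: 16.05
eef_pos: [0.4648, -0.1723, 0.1837]
ee_rot: [0.731, -0.683, 0.0, -0.0]
wrist_force: [0.4, 0.7, -1.0]
width: 0.998
```

```bash
python3 -c "
from h import *
st()
grab('scene','s17');grab('top','t17')
for c in ['top','scene']:
  for n in ['pad_top','lid_handle','lid','jar','brush']:
    r=arm.place_of(c,n);print(c,n,[(np.round(d['at'],3).tolist(),round(d['score'],2)) for d in r])
"
```

```text
t 16.05 tcp [ 0.4648 -0.1723  0.1837] yawx -86.14 F [ 0.4  0.7 -1. ] w 0.998
top pad_top []
top lid_handle [([0.586, -0.163, 0.04], 0.87), ([0.302, 0.292, 0.018], 0.87)]
top lid [([0.301, 0.293, 0.04], 0.96), ([0.586, -0.165, 0.011], 0.82), ([0.588, -0.167, 0.042], 0.35)]
top jar [([0.806, -0.019, -0.002], 0.82), ([0.562, 0.193, 0.076], 0.62)]
top brush []
scene pad_top [([0.382, 0.002, 0.001], 0.4)]
scene lid_handle [([0.262, -0.228, 0.014], 0.88), ([0.306, 0.295, 0.015], 0.6), ([0.584, -0.165, 0.042], 0.57)]
scene lid [([0.264, -0.223, 0.041], 0.87), ([0.301, 0.288, 0.042], 0.73), ([0.583, -0.166, 0.015], 0.57)]
scene jar [([0.805, -0.013, -0.0], 0.85)]
scene brush [([0.382, 0.001, 0.002], 0.7)]
```

View pics/s17.png

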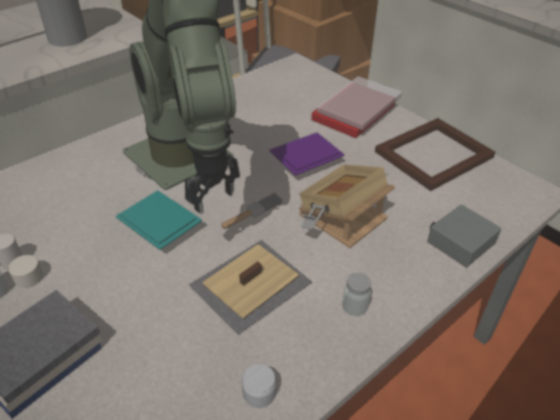

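View pics/t17.png

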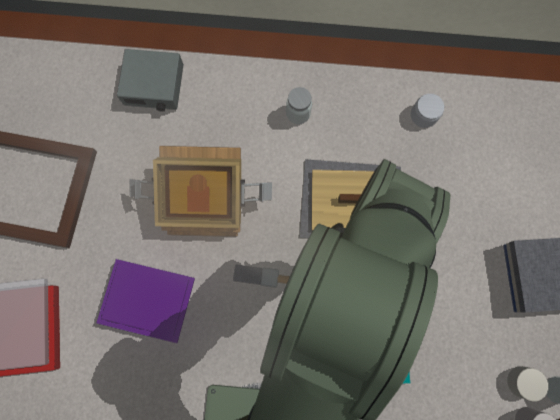

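The lid lies flat and centred on the pad (scene (250,280)), both clips are open (top (138,190) and (262,191)), and the jar and brush are where they were. The arm is clear of everything, so I hand in.

```bash
python3 -c "
from workcell import arm
print(arm.finish_job())"
```

```text
the job is handed in; nothing more can be done
None
```

The job is handed in, at about 17 s of the 59 s allowed; no verdict comes back.

**What I did:** With shut fingers I pushed each clip's tab outwards until it snapped open, with the lid staying in place. I then gripped the handle by its ends and lifted the lid square to the slope. I carried it to the pad, set the low edge down, levelled it in an arc until it bottomed out, and released it.

**Last checks:**
- **Lid:** the handle centre reads (0.586, −0.163, 0.040) and (0.584, −0.165, 0.042) from the two cameras. The pad centre, measured earlier, is about (0.588, −0.164). I judged it flat by eye from the pictures and from the push bottoming out; I did not measure the final angle. Partway through, the far edge read about 3 mm high, so I pressed it down further.
- **Clips:** both show open in the top picture. I did not measure their angles.
- **Jar:** unmoved to within a few mm in both cameras.
- **Brush:** unmoved in the scene camera. The arm partly hid it from the top camera, which did not find it.
- **Pad:** it could not be found again after placing, because the lid covers most of it. The scene camera gave one weak false hit, on the brush.
- **Force:** the push that bottomed out read 42 N at the wrist, against the 120 N wrist limit. It was taken through the fingers. I did not measure the separate 40 N limit on the arm and gripper body.

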